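Sort out the empty tin and spread the heap over the tray

TASK

Somebody heaped the five look-alike tack tins in the tray under the edge of the bench riser, and one of them is empty. Find the empty tin by its weight and stand it on the yellow writing pad, then have the four full ones spread over the whole tray in one even layer: each standing flat on the tray floor, lid up, at least 30 mm clear of any other tin, and one in every quarter of the tray. Do not bump the riser hard, and leave the screwdriver and the red marker where they lie.

Things in the scene. Friction and masses are not known exactly. Their poses are not given: they have to be found in the camera images.
- tin_a: aluminium screw-lid tin, a drum 44 mm in diameter, 32 mm high, to the eye the same as the other four; origin at the centre of its underside, z up. The five start heaped in the tray: three in a row on its floor, nearly touching, two bridging on top. Four are packed with tacks (210 to 290 g); one is empty (under 40 g), in any place of the lower row
- tin_b: aluminium screw-lid tin, a drum 44 mm in diameter, 32 mm high, to the eye the same as the other four; origin at the centre of its underside, z up. The five start heaped in the tray: three in a row on its floor, nearly touching, two bridging on top. Four are packed with tacks (210 to 290 g); one is empty (under 40 g), in any place of the lower row
- tin_c: aluminium screw-lid tin, a drum 44 mm in diameter, 32 mm high, to the eye the same as the other four; origin at the centre of its underside, z up. The five start heaped in the tray: three in a row on its floor, nearly touching, two bridging on top. Four are packed with tacks (210 to 290 g); one is empty (under 40 g), in any place of the lower row
- tin_d: aluminium screw-lid tin, a drum 44 mm in diameter, 32 mm high, to the eye the same as the other four; origin at the centre of its underside, z up. The five start heaped in the tray: three in a row on its floor, nearly touching, two bridging on top. Four are packed with tacks (210 to 290 g); one is empty (under 40 g), in any place of the lower row
- tin_e: aluminium screw-lid tin, a drum 44 mm in diameter, 32 mm high, to the eye the same as the other four; origin at the centre of its underside, z up. The five start heaped in the tray: three in a row on its floor, nearly touching, two bridging on top. Four are packed with tacks (210 to 290 g); one is empty (under 40 g), in any place of the lower row
- tray: the shallow steel tray itself, fixed; origin on the table under its centre, axes as tray_in
- tray_in (a point): centre of the inner floor of the shallow steel tray, which is fixed (outside 212 mm along x, 310 mm along y, 20 mm high; walls and floor 4 mm thick; inside 204 x 302 mm). On the floor surface, 4 mm above the table; x points away from the robot, under the riser, z up. Its x and y axes part the tray into its quarters
- riser: plywood bench riser, fixed: a board 220 mm (x) by 400 mm (y), 16 mm thick, underside 250 mm above the table, on side panels (y = +-182 mm) that stop 66 mm behind its front edge. Origin on the table under its centre, x away from the robot: the front edge, x = -110 mm, runs across above the tray, whose far third is roofed over and reached only with a tilted tool. Mug and food tub on top
- yellow_pad: yellow writing pad, 210 mm (its x) by 130 mm (its y), 6 mm thick, lying flat and fixed on one side of the tray (the smaller green booklet lies on the other; the two change sides). Origin at the centre of its underside
- screwdriver: bystander: loose red-handled screwdriver, 205 mm long, lying in front of the tray; origin under its middle, length along its y
- marker_red: bystander: loose red marker, 141 mm long, 17 mm thick, lying to the right of the riser; origin under its middle, length along its y
There are look-alikes about, which are no part of the job. What is shaped like the tin_e but green or pink is not meant.

How it is judged:
By the outcome, as a careful person would: the job done as asked, in the order asked, and still so for the second after the job is handed in, with the robot touching nothing.
It also fails if it takes over 64 s, if anything falls off the work surface, if the arm or the gripper's body presses on something with over 40 N, if the wrist force passes 120 N, or if a joint passes its speed limit or range.

ROBOT

A 6-joint arm with a two-finger parallel gripper is mounted at the origin on the work surface; the furniture and walls round the work are solid. World frame = base frame: x ahead of the robot, y to its left, z up, the work surface at z = 0. Lengths are in mm, angles in rad, forces in N, time in s.
With the tool pointing down it reaches from about 300 to 775 mm from the base axis. Payload 14.6 kg.
Tool frame: the origin (TCP) lies at the very end of the fingers, on their centre line; the grasp point (between the pads) lies 19 mm behind it; z points along the fingers, y is the line along which they close (so a half turn about z gives the same grasp; the last joint's range is limited). The gripper opens to 85 mm and grips with 20 to 120 N. Pads are 22 mm wide; open, the fingers measure 114 mm over their backs; the gripper's body (76 mm by 85 mm) begins 54 mm behind the grasp point. The pads swing forward as they close: fully open they stand 13 mm farther back than shut.
Start: joints at [1.212, 0.3, 1.521, -0, 1.321, -0.067], TCP at [158.22, 526.741, 231.281] pointing down, gripper open.
Joint ranges: [-3.03, 3.03], [-0.79, 2.21], [0.23, 2.52], [-1.04, 4.18], [0, 3.07], [-2.55, 2.55]. Speed limits (rad/s): [2.22, 2.22, 2.57, 3.14, 3.14, 3.14].

INTERFACE

Orientations are given as a rotation vector (axis times angle).
In Python, from station import observe, camera, camera_model, close_job gives the robot as it stands. The module is installed in compiled form; this text tells all that it offers.
- The arm moves only by the tool drive_tool, never from a script. Its argument "targets" is a list that holds one entry, the list of rows, each a list of 6 numbers: the shift along the tool's x, y, z in mm, then the turn, a rotation vector about the tool's x, y, z in rad. A call has 1 to 12 rows; each row is the pose to reach, as a shift and turn from the pose commanded when the call began, along the tool's axes at that moment; what a row does not reach only later rows make up. A row lasts 1/12 s, in which the tool goes at most 41.7 mm and 7.16 degrees, less where a joint would pass 70% of its speed; a pose out of reach is approached as far as the arm can. A call with a gripper value outside its range is refused whole. "grip" is the finger opening in mm, from 0 to 85.4, set as the call begins (left out, the last holds). The fingers move at their own pace and stop on an object; "grip_force" is the grip in N (left out, the last holds). Time passes only in rows, so rows that repeat a pose let the fingers close. It gives the time, the measured TCP pose, the force, the opening and the grip force at its end, in the units of the state.
- observe(): the state, without advancing time (a new reading comes with each control period).
- camera(name): name is "scene" or "top"; returns (picture, depth): 420x560x3 uint8, red, green, blue; 420x560 float32, mm along the optical axis (not along the pixel's ray), 0 where there is no reading.
- camera_model(name): a dict with "vfov" (degrees; the focal length in pixels is half the picture's height over the tangent of half this angle, whatever the lens; pixels are square), "cx", "cy" (the principal point, pixels), "cam_to_world" (4x4, takes a point from camera to world coordinates). Camera axes: x right, y down, z forward; pixel columns grow to the right and rows downward; lengths in mm; the calibration is good to about 2 mm. A picture is of the moment at which its call begins. camera_model takes no time and is no camera call.
- close_job(): hands the job in; it is judged then, once.
The state is a dict: "time": time; "joint_positions": joint angles; "dq": joint speeds; "joint_efforts": joint torques, N m; "position": TCP position; "orientation": TCP orientation; "force": force on the tool from outside, world axes, zero at the start; "torque": the same for the moment, N m; "width": finger opening in mm; "finger_force": force on a finger pad.
Only numpy, scipy, OpenCV 4.12 (cv2) and the standard library are available. Lean on these libraries where they do the work, as an engineer would, in place of code of your own. Each camera call takes 0.05 s, during which the arm holds its last target. There are 200 camera calls.

## Working session

There is one attempt and no reset: what is moved stays moved. The work goes in short steps, Python scripts to look and compute and a tool call to move; the robot and the scene stay as the last step left them, time stands still between calls to the robot, and variables do not carry over. Pictures are saved under pics/ and viewed, at most 10 in all, crops included, and the job is handed in when it is done.

Besides the shell and the picture viewer there is one more tool, called after "Call:" as name([rows], argument=value, ...), one row to a line, values as JSON. drive_tool: Moves the arm, as the interface text tells. Its arguments: {"type":"object","properties":{"targets":{"type":"array"},"grip":{"type":"number"},"grip_force":{"type":"number"}},"required":["targets"]}

```bash
mkdir -p pics; cat > h.py <<'E'
import numpy as np, cv2
from station import observe, camera, camera_model
from scipy.spatial.transform import Rotation as R
def cloud(name):
    im,d=camera(name); m=camera_model(name)
    f=im.shape[0]/2/np.tan(np.radians(m["vfov"])/2)
    v,u=np.mgrid[:im.shape[0],:im.shape[1]]
    p=np.stack([(u-m["cx"])/f*d,(v-m["cy"])/f*d,d],-1)
    T=np.array(m["cam_to_world"])
    return im,d,p@T[:3,:3].T+T[:3,3]
E
python3 - <<'E'
from h import *
for n in("scene","top"):
    im,d,P=cloud(n); np.savez(f"/tmp/{n}.npz",im=im,d=d,P=P)
    cv2.imwrite(f"pics/{n}0.png",im[...,::-1]); m=camera_model(n); print(n,m["vfov"],m["cx"],m["cy"],np.round(m["cam_to_world"],3).tolist())
print(observe())
E
```

```text
scene 42.55145916175336 280.1996687201987 208.00173830188297 [[0.646, -0.416, 0.64, -156.979], [-0.763, -0.327, 0.557, -669.401], [-0.023, -0.848, -0.529, 613.635], [0.0, 0.0, 0.0, 1.0]]
top 45.94171888954161 270.1449468490641 209.33352422738616 [[0.011, -0.984, 0.179, 335.061], [-1.0, -0.01, 0.007, -97.472], [-0.005, -0.179, -0.984, 1192.611], [0.0, 0.0, 0.0, 1.0]]
{'time': 0.1, 'joint_positions': array([ 1.21241208e+00,  3.00436952e-01,  1.52152721e+00,  3.44274015e-06,
        1.32070050e+00, -6.66099867e-02]), 'dq': array([ 0.00030415, -0.00102304, -0.00171178, -0.00101372,  0.00117638,
        0.00044363]), 'joint_efforts': array([-1.90254686e-04, -5.44381571e+01, -3.62374020e+01, -5.18850857e-05,
        3.10414114e-03, -4.28173780e-05]), 'position': array([158.1411871 , 526.55271662, 230.76283655]), 'orientation': array([-4.56661852e-01, -3.10799303e+00,  1.64479646e-03]), 'force': array([ 0.82266119, -0.38970403, -0.53778618]), 'torque': array([-0.02982734, -0.0096172 , -0.02290128]), 'finger_force': 0.0, 'width': 85.34570621240299}
```

View pics/scene0.png

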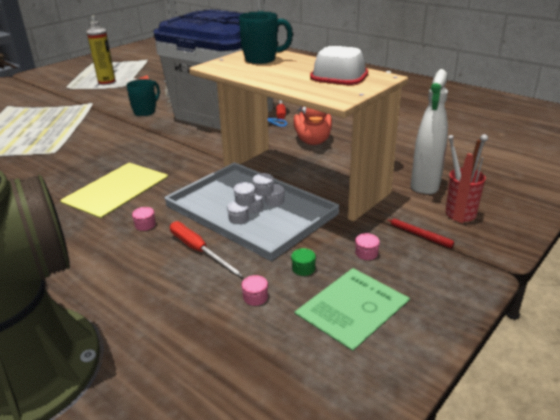

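View pics/top0.png

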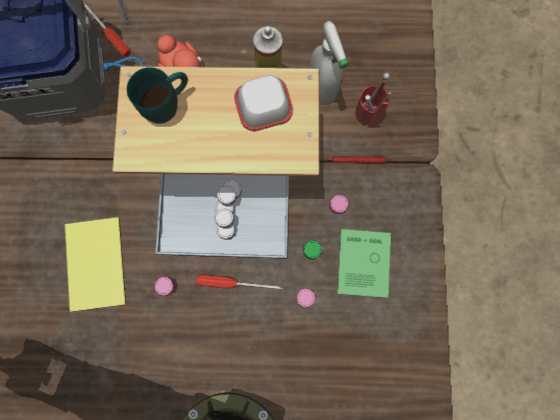

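The scene view shows the heap at about (255,198) in the tray, the yellow pad at (115,188) and the riser behind. The top view shows the tins at about (227,192–232), the pad at (94,264) and the riser front edge at row 172. Next I'll measure them.

```bash
python3 - <<'E'
from h import *
S=np.load("/tmp/scene.npz");T=np.load("/tmp/top.npz")
a=cv2.resize(T["im"][165:265,150:300],None,fx=4,fy=4,interpolation=cv2.INTER_CUBIC)
b=cv2.resize(S["im"][160:255,160:345],None,fx=3.24,fy=3.24,interpolation=cv2.INTER_CUBIC)
b=cv2.resize(b,(600,308));
cv2.imwrite("pics/z.png",np.vstack([a[:, :600][:290],b])[:600][...,::-1])
for n,Z in(("top",T),("scene",S)):
    P=Z["P"];im=cv2.cvtColor(Z["im"],cv2.COLOR_RGB2HSV)
    box=lambda m:(lambda c:print(n,np.round(cv2.boxPoints(cv2.minAreaRect(c)),0).tolist(), cv2.contourArea(c)))(max(cv2.findContours(m.astype(np.uint8),0,1)[0],key=cv2.contourArea))
    y=(im[...,0]>22)&(im[...,0]<35)&(im[...,1]>120)&(P[...,2]<30)&(P[...,1]>0)
    r=np.percentile(P[y],[1,50,99],axis=0);print(n,"pad",r.round(0).tolist())
    pts=P[y][:,:2].astype(np.float32);print(cv2.minAreaRect(pts))
    for lo,hi in((25,42),(58,78)):
        m=(P[...,2]>lo)&(P[...,2]<hi)&(abs(P[...,1])<150)&(P[...,0]>350)&(P[...,0]<620)&(im[...,1]<60)
        k,l,st,c=cv2.connectedComponentsWithStats(m.astype(np.uint8))
        for i in range(1,k):
            if st[i,4]>25:
                q=P[l==i];print(n,lo,"blob",st[i].tolist(),q.mean(0).round(0),q.min(0).round(0),q.max(0).round(0))
    z=(P[...,2]>245)&(P[...,2]<275)&(P[...,0]>400)
    print("riser",np.percentile(P[z],[.5,50,99.5],axis=0).round(0).tolist())
    r=(P[...,2]>15)&(P[...,2]<23)&(abs(P[...,1])<220)&(P[...,0]>300)&(P[...,0]<720)&(im[...,1]<80)
    print("rim",cv2.minAreaRect(P[r][:,:2].astype(np.float32)),np.percentile(P[r],[1,99],axis=0).round(0).tolist())
E
```

```text
Traceback (most recent call last):
IndexError: index -1 is out of bounds for axis 0 with size 0
```

View pics/z.png

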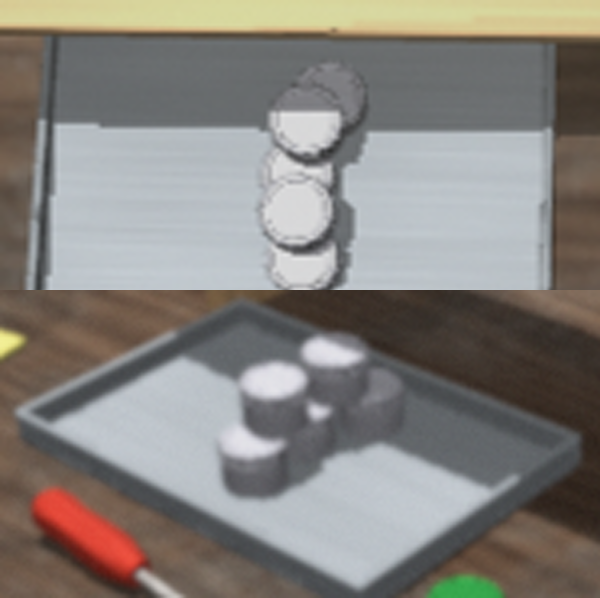

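The crop shows the row running along tray x, with two tins on top at (297,212) and (307,120). The heap is near the tray's middle and its far lower tin is shaded. I'll debug the depth.

```bash
python3 - <<'E'
from h import *
T=np.load("/tmp/top.npz");S=np.load("/tmp/scene.npz")
P=T["P"]
for v,u in((264,94),(217,224),(232,227),(192,230),(205,190),(140,240),(300,200)): print(u,v,T["im"][v,u],cv2.cvtColor(T["im"],cv2.COLOR_RGB2HSV)[v,u],T["d"][v,u],P[v,u].round(0))
print((T["d"]>0).mean(),(S["d"]>0).mean())
P=S["P"]
for v,u in((188,115),(190,245),(210,200)): print(u,v,S["im"][v,u],S["d"][v,u],P[v,u].round(0))
E
```

```text
94 264 [216 216 129] [ 30 103 216] 1184.3905 [413. 331.   6.]
224 217 [216 216 216] [  0   0 216] 1144.7959 [521.  17.  64.]
227 232 [216 216 217] [120   1 217] 1167.2157 [490.  12.  35.]
230 192 [146 146 149] [120   5 149] 1150.6163 [579.   4.  68.]
190 205 [178 185 191] [104  17 191] 1209.1357 [559. 107.   6.]
240 140 [215 188 137] [ 20  93 215] 966.13055 [640. -30. 267.]
200 300 [103  85  72] [ 13  77 103] 1172.1666 [332.  75.   2.]
0.9961394557823129 0.995812074829932
115 188 [243 240 152] 1238.0865 [410. 325.   6.]
245 190 [226 226 231] 1098.2534 [515.   9.  65.]
200 210 [192 198 203] 1156.4833 [471. 105.   2.]
```

```bash
cat > meas.py <<'E'
from h import *
def fit(q,r=22):
    from scipy.optimize import least_squares
    h=cv2.convexHull(q[:,:2].astype(np.float32))[:,0]
    (c,rr)=cv2.minEnclosingCircle(h); return np.round(c,0),round(rr,1)
def blobs(n,P,im,bands=((30,42),(60,74)),roi=(330,660,-180,210)):
    hs=cv2.cvtColor(im,cv2.COLOR_RGB2HSV)
    for lo,hi in bands:
        m=(P[...,2]>lo)&(P[...,2]<hi)&(P[...,1]>roi[2])&(P[...,1]<roi[3])&(P[...,0]>roi[0])&(P[...,0]<roi[1])&(hs[...,1]<60)
        k,l,st,c=cv2.connectedComponentsWithStats(m.astype(np.uint8))
        for i in range(1,k):
            if st[i,4]>25:
                q=P[l==i];print(n,lo,st[i].tolist(),"mean",q.mean(0).round(0),"min",q.min(0).round(0),"max",q.max(0).round(0),*fit(q))
E
python3 - <<'E'
from meas import *
for n in("top","scene"):
    Z=np.load(f"/tmp/{n}.npz");P=Z["P"];im=Z["im"];hs=cv2.cvtColor(im,cv2.COLOR_RGB2HSV)
    y=(hs[...,0]>25)&(hs[...,0]<35)&(hs[...,1]>70)&(P[...,2]<30)&(P[...,1]>200)&(P[...,0]<600)&(P[...,0]>250)
    y=cv2.morphologyEx(y.astype(np.uint8),cv2.MORPH_OPEN,np.ones((3,3)))>0
    print(n,"pad",cv2.minAreaRect(P[y][:,:2].astype(np.float32)))
    blobs(n,P,im)
    z=(P[...,2]>261)&(P[...,2]<272)&(P[...,0]>400)&(hs[...,1]>50)
    print("riser",cv2.minAreaRect(P[z][:,:2].astype(np.float32)))
    r=(P[...,2]>16)&(P[...,2]<24)&(P[...,1]>-180)&(P[...,1]<220)&(P[...,0]>380)&(P[...,0]<680)&(hs[...,1]<70)
    r=cv2.morphologyEx(r.astype(np.uint8),cv2.MORPH_CLOSE,np.ones((3,3)));k,l,st,c=cv2.connectedComponentsWithStats(r);i=1+st[1:,4].argmax()
    print("rim",cv2.minAreaRect(P[l==i][:,:2].astype(np.float32)),P[l==i].min(0),P[l==i].max(0))
E
```

```text
top pad ((416.46759033203125, 332.14617919921875), (212.9829864501953, 136.2704315185547), 8.078413009643555)
top 30 [225, 180, 17, 17, 140] mean [600.  -3.  35.] min [577. -19.  30.] max [617.  20.  40.] [595.   1.] 21.7
top 30 [215, 201, 19, 12, 99] mean [550.  22.  36.] min [538.  -1.  30.] max [564.  42.  41.] [547.  20.] 21.7
top 30 [217, 222, 18, 17, 187] mean [491.  15.  36.] min [475.  -5.  30.] max [513.  36.  41.] [496.  14.] 22.9
top 60 [217, 186, 19, 19, 271] mean [573.  13.  67.] min [552.  -8.  61.] max [594.  35.  72.] [573.  14.] 22.0
top 60 [215, 208, 19, 20, 277] mean [519.  17.  67.] min [498.  -4.  61.] max [541.  38.  73.] [520.  17.] 22.3
riser ((728.064208984375, 148.889892578125), (716.53662109375, 326.3596496582031), 77.45797729492188)
rim ((484.18231201171875, 25.118988037109375), (312.73291015625, 295.68194580078125), 89.40531158447266) [ 335.0609787  -131.90762377   13.77108937] [ 631.9791502   181.68124315 1192.61065197]
scene pad ((417.8655090332031, 335.423095703125), (223.85301208496094, 150.9696502685547), 8.429931640625)
scene 30 [227, 185, 58, 30, 423] mean [533.   3.  35.] min [472. -22.  30.] max [614.  35.  42.] [543.  10.] 71.4
scene 60 [253, 174, 21, 13, 209] mean [569.   8.  66.] min [549. -12.  60.] max [592.  32.  69.] [571.  11.] 23.3
scene 60 [234, 183, 22, 14, 229] mean [515.  12.  66.] min [495.  -8.  60.] max [539.  35.  70.] [518.  14.] 23.0
riser ((749.2356567382812, 215.3309783935547), (872.8461303710938, 331.4527893066406), 71.50282287597656)
rim ((317.102783203125, -295.96893310546875), (1155.9847412109375, 347.1568908691406), 54.9430046081543) [-156.97881944 -669.4007033    11.24450202] [651.73516368 178.82743075 613.63495632]
```

```bash
python3 - <<'E'
from meas import *
for n in("top","scene"):
    Z=np.load(f"/tmp/{n}.npz");P=Z["P"];im=Z["im"];d=Z["d"];hs=cv2.cvtColor(im,cv2.COLOR_RGB2HSV)
    ok=(d>0)&(P[...,1]>-180)&(P[...,1]<220)&(P[...,0]>400)&(P[...,0]<680)
    r=ok&(P[...,2]>14)&(P[...,2]<24)&(hs[...,1]<70)
    r=cv2.morphologyEx(r.astype(np.uint8),cv2.MORPH_CLOSE,np.ones((3,3)));k,l,st,c=cv2.connectedComponentsWithStats(r);i=1+st[1:,4].argmax()
    q=P[l==i];print(n,"rim",len(q),cv2.minAreaRect(q[:,:2].astype(np.float32)),q.min(0).round(),q.max(0).round())
    h=cv2.convexHull(q[:,:2].astype(np.float32));print(cv2.approxPolyDP(h,8,True)[:,0].round().tolist())
    for x in (480,530,580): 
        s=q[abs(q[:,0]-x)<8]; print(x,s[:,1].min().round(),s[:,1].max().round(),end=' | ')
    for y in (-60,-20,80,120): 
        s=q[abs(q[:,1]-y)<8]; print(y,(s[:,0].min().round(),s[:,0].max().round()) if len(s) else None,end=' | ')
    z=(d>0)&(P[...,2]>261)&(P[...,2]<272)&(P[...,0]>560)&(P[...,0]<900)&(P[...,1]>-230)&(P[...,1]<260)
    z=cv2.morphologyEx(z.astype(np.uint8),cv2.MORPH_OPEN,np.ones((3,3)))>0
    print("\nriser",cv2.minAreaRect(P[z][:,:2].astype(np.float32)),P[z].min(0),P[z].max(0))
    for y in (-100,-50,0,50,100): print(y,P[z&(abs(P[...,1]-y)<10)][:,0].min().round(),end=' ')
E
```

```text
top rim 754 ((485.42822265625, 25.879608154296875), (313.1531677246094, 295.94281005859375), 88.89993286132812) [ 335. -132.    3.] [ 634.  182. 1193.]
[[632.0, 178.0], [442.0, 181.0], [335.0, -97.0], [448.0, -130.0], [630.0, -131.0]]
480 -130.0 181.0 | 530 -130.0 181.0 | 580 -132.0 179.0 | -60 (np.float64(433.0), np.float64(438.0)) | -20 (np.float64(435.0), np.float64(440.0)) | 80 (np.float64(436.0), np.float64(441.0)) | 120 (np.float64(438.0), np.float64(441.0)) | 
riser ((683.9991455078125, 14.756134033203125), (399.956298828125, 221.98538208007812), 89.7083969116211) [ 572.39509026 -185.53610445  261.01094099] [795.21878528 215.02905847 271.9775892 ]
-100 572.0 -50 574.0 0 574.0 50 574.0 100 574.0 scene rim 1499 ((321.29022216796875, -290.00128173828125), (1170.565185546875, 347.1568908691406), 54.9430046081543) [-157. -669.   10.] [660. 190. 614.]
[[658.0, 189.0], [436.0, 176.0], [-157.0, -669.0], [644.0, -132.0]]
480 -134.0 179.0 | 530 -135.0 177.0 | 580 -135.0 177.0 | -60 (np.float64(431.0), np.float64(646.0)) | -20 (np.float64(432.0), np.float64(646.0)) | 80 (np.float64(434.0), np.float64(440.0)) | 120 (np.float64(435.0), np.float64(648.0)) | 
riser ((681.0518188476562, 13.374496459960938), (402.2366027832031, 223.33705139160156), 89.77259063720703) [ 569.18248215 -187.6304718   261.00510051] [793.07922905 214.47411142 271.9965577 ]
-100 571.0 -50 571.0 0 572.0 50 570.0 100 571.0
```

```bash
cat > go.py <<'E'
import sys
from h import *
TH=0.44
W=R.from_matrix(np.array([[-np.cos(TH),0,np.sin(TH)],[0,1,0],[-np.sin(TH),0,-np.cos(TH)]]))
def rel(*wps):
    o=observe(); r=R.from_rotvec(o["orientation"]); print("t",round(o["time"],2),"p",o["position"].round(1),"F",o["force"].round(2),"w",round(o["width"],1))
    last=o["position"]
    for w in wps:
        w=np.array(w,float); print(w,(r.inv().apply(w-o["position"])).round(1).tolist(),(r.inv()*W).as_rotvec().round(3).tolist(),"rows",round(np.linalg.norm(w-last)/41.7,1)); last=w
if __name__=="__main__": rel(*[eval(a) for a in sys.argv[1:]])
E
python3 go.py 400,150,200 528,16,130
```

```text
t 0.1 p [158.1 526.6 230.8] F [ 0.82 -0.39 -0.54] w 85.3
[400. 150. 200.] [-340.0, -291.0, 31.0] [-0.065, -0.437, -0.287] rows 10.8
[528.  16. 130.] [-501.1, -382.5, 101.1] [-0.065, -0.437, -0.287] rows 4.8
```

Call:
drive_tool([
  [[-340,-291,31,-0.065,-0.437,-0.287],[-340,-291,31,-0.065,-0.437,-0.287],[-340,-291,31,-0.065,-0.437,-0.287],[-340,-291,31,-0.065,-0.437,-0.287],[-340,-291,31,-0.065,-0.437,-0.287],[-340,-291,31,-0.065,-0.437,-0.287],[-340,-291,31,-0.065,-0.437,-0.287],[-340,-291,31,-0.065,-0.437,-0.287],[-340,-291,31,-0.065,-0.437,-0.287],[-501,-382,101,-0.065,-0.437,-0.287],[-501,-382,101,-0.065,-0.437,-0.287],[-501,-382,101,-0.065,-0.437,-0.287]],
], grip=85, grip_force=40)

```text
time: 1.1
position: [439.5, 118.9, 170.3]
orientation: [0.001, 2.7, 0.001]
force: [0.8, 1.6, 1.1]
width: 84.7
finger_force: 0.0
```

```bash
python3 go.py 528,16,130 528,16,46
```

```text
t 1.1 p [439.5 118.9 170.3] F [0.8  1.55 1.09] w 84.7
[528.  16. 130.] [-62.8, -102.9, 74.2] [0.0, 0.002, -0.001] rows 3.4
[528.  16.  46.] [-26.9, -102.9, 150.1] [0.0, 0.002, -0.001] rows 2.0
```

Call:
drive_tool([
  [[-60,-100,74,0,0,0],[-60,-100,74,0,0,0],[-60,-100,74,0,0,0],[-60,-100,74,0,0,0],[-60,-100,74,0,0,0],[-60,-100,74,0,0,0]],
])

```text
time: 1.6
position: [524.1, 20.6, 128.2]
orientation: [0.002, 2.703, 0.001]
force: [-0.4, 0.9, 0.1]
width: 85.0
finger_force: 0.0
```

```bash
python3 - <<'E'
from meas import *
im,d,P=cloud("scene"); blobs("scene",P,im,((60,74),)); cv2.imwrite("pics/s1.png",im[...,::-1])
E
python3 go.py 528,16,46 528,16,100
```

```text
scene 60 [253, 174, 21, 13, 209] mean [569.   8.  66.] min [549. -14.  60.] max [592.  31.  70.] [572.   9.] 23.3
scene 60 [234, 183, 22, 14, 224] mean [516.  12.  66.] min [496.  -7.  60.] max [538.  34.  70.] [519.  13.] 23.1
t 1.65 p [524.   21.3 128.7] F [-1.09  0.23 -1.12] w 85.2
[528.  16.  46.] [31.6, -5.4, 76.6] [0.001, -0.0, -0.0] rows 2.0
[528.  16. 100.] [8.6, -5.3, 27.7] [0.001, -0.0, -0.0] rows 1.3
```

View pics/s1.png

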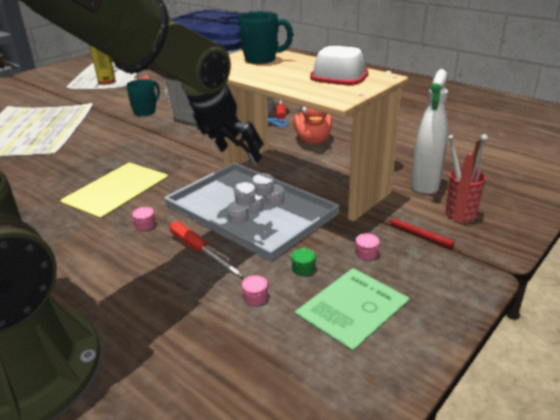

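The arm is tilted and hanging clear over the heap near (240,150). Descending on the near top tin.

Call:
drive_tool([
  [[33,-6,40,0,0,0],[33,-6,76,0,0,0],[33,-6,76,0,0,0],[33,-6,76,0,0,0]],
])

```text
time: 1.98
position: [525.9, 16.0, 44.9]
orientation: [-0.002, 2.706, 0.002]
force: [0.1, -0.4, 0.9]
width: 85.1
finger_force: 0.0
```

Call:
drive_tool([
  [[0,0,0,0,0,0],[0,0,0,0,0,0],[0,0,0,0,0,0],[0,0,0,0,0,0],[0,0,0,0,0,0]],
], grip=40, grip_force=40)

```text
time: 2.4
position: [528.1, 15.2, 48.8]
orientation: [-0.0, 2.697, 0.001]
force: [-9.3, 1.8, 17.8]
width: 42.5
finger_force: 37.7
```

```bash
python3 go.py 527,15,76 498,100,60 498,100,14
```

```text
t 2.4 p [528.1  15.2  48.8] F [-9.26  1.78 17.82] w 42.5
[527.  15.  76.] [-10.7, -0.2, -25.0] [0.001, 0.005, 0.0] rows 0.7
[498. 100.  60.] [22.3, 84.8, -22.9] [0.001, 0.005, 0.0] rows 2.2
[498. 100.  14.] [42.1, 84.8, 18.6] [0.001, 0.005, 0.0] rows 1.1
```

Call:
drive_tool([
  [[-8,0,-16,0,0,0],[-15,0,-32,0,0,0],[-15,0,-32,0,0,0],[-15,0,-32,0,0,0]],
])

```text
time: 2.73
position: [527.3, 15.1, 82.8]
orientation: [0.0, 2.699, 0.001]
force: [0.2, 0.2, -2.8]
width: 42.9
finger_force: 41.8
```

```bash
python3 - <<'E'
from meas import *
im,d,P=cloud("scene"); cv2.imwrite("pics/s2.png",cv2.resize(im[100:260,150:350],None,fx=3,fy=3,interpolation=2)[...,::-1])
E
python3 go.py 498,100,60 498,100,14
```

```text
t 2.78 p [526.8  15.1  81.7] F [-0.45 -0.24 -2.27] w 42.6
[498. 100.  60.] [35.4, 84.9, 7.4] [0.001, 0.001, -0.0] rows 2.2
[498. 100.  14.] [55.0, 84.9, 49.0] [0.001, 0.001, -0.0] rows 1.1
```

View pics/s2.png

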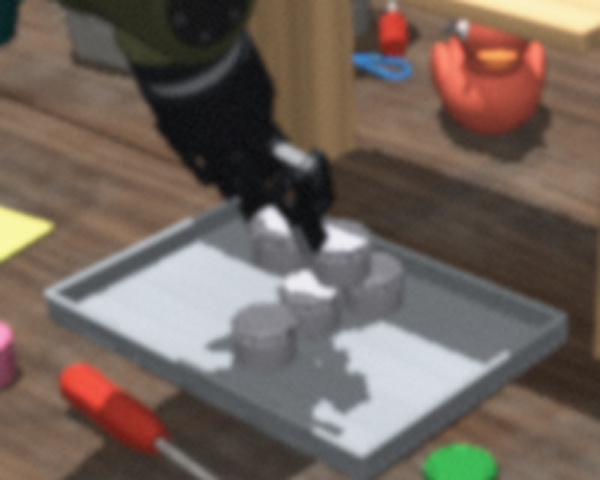

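The tin hangs level in the fingers at about (275,235), weighs about 2.5 N and is therefore full. The other four are undisturbed. Placing it near-left.

Call:
drive_tool([
  [[35,42,3,0,0,0],[35,85,3,0,0,0],[35,85,3,0,0,0],[46,85,30,0,0,0],[53,85,45,0,0,0],[53,85,45,0,0,0],[53,85,45,0,0,0]],
])

```text
time: 3.37
position: [497.3, 100.1, 16.8]
orientation: [-0.001, 2.704, 0.001]
force: [-0.1, -0.0, -2.4]
width: 42.5
finger_force: 45.9
```

```bash
python3 go.py 498,100,15 498,100,80 580,11,90 580,11,46
```

```text
t 3.37 p [497.3 100.1  16.8] F [-0.1  -0.01 -2.42] w 42.5
[498. 100.  15.] [0.1, -0.1, 2.0] [0.001, -0.003, 0.0] rows 0.0
[498. 100.  80.] [-27.4, -0.1, -56.9] [0.001, -0.003, 0.0] rows 1.6
[580.  11.  90.] [-105.9, -89.1, -31.3] [0.001, -0.003, 0.0] rows 2.9
[580.  11.  46.] [-87.3, -89.2, 8.6] [0.001, -0.003, 0.0] rows 1.1
```

Call:
drive_tool([
  [[1,0,2,0,0,0],[1,0,2,0,0,0],[1,0,2,0,0,0]],
])

```text
time: 3.62
position: [498.1, 100.0, 16.2]
orientation: [0.0, 2.701, 0.001]
force: [-0.3, -0.0, -1.9]
width: 42.7
finger_force: 45.8
```

Call:
drive_tool([
  [[1,0,2,0,0,0],[1,0,2,0,0,0],[1,0,2,0,0,0]],
])

```text
time: 3.87
position: [498.6, 100.1, 14.4]
orientation: [0.0, 2.7, 0.001]
force: [-0.7, -1.0, 4.3]
width: 42.7
finger_force: 46.4
```

Call:
drive_tool([
  [[0,0,0,0,0,0],[0,0,0,0,0,0],[0,0,0,0,0,0],[-4,0,-35,0,0,0],[-15,0,-70,0,0,0],[-15,0,-70,0,0,0],[-15,0,-70,0,0,0]],
], grip=70)

```text
time: 4.45
position: [482.6, 100.2, 85.3]
orientation: [0.0, 2.697, 0.002]
force: [0.3, 0.5, -0.5]
width: 70.2
finger_force: 0.0
```

```bash
python3 go.py 570,12,95 580,12,47
```

```text
t 4.45 p [482.6 100.2  85.3] F [ 0.25  0.46 -0.48] w 70.2
[570.  12.  95.] [-83.1, -88.2, 28.7] [0.001, 0.004, -0.0] rows 3.0
[580.  12.  47.] [-71.5, -88.3, 76.3] [0.001, 0.004, -0.0] rows 1.2
```

Call:
drive_tool([
  [[-40,-44,10,0,0,0],[-83,-88,28,0,0,0],[-83,-88,28,0,0,0],[-83,-88,28,0,0,0],[-72,-88,76,0,0,0],[-72,-88,76,0,0,0],[-72,-88,76,0,0,0]],
])

```text
time: 5.03
position: [577.5, 12.1, 41.5]
orientation: [0.001, 2.708, 0.001]
force: [0.6, 0.2, 0.1]
width: 70.0
finger_force: 0.0
```

Call:
drive_tool([
  [[0,0,0,0,0,0],[0,0,0,0,0,0],[0,0,0,0,0,0],[0,0,0,0,0,0]],
], grip=40)

```text
time: 5.37
position: [579.8, 12.3, 47.0]
orientation: [-0.001, 2.699, 0.001]
force: [-3.9, 0.8, 8.0]
width: 42.8
finger_force: 41.5
```

```bash
python3 go.py 580,12,65 600,104,65 600,104,20
```

```text
t 5.37 p [579.8  12.3  47. ] F [-3.9   0.81  7.99] w 42.8
[580.  12.  65.] [-7.9, -0.3, -16.2] [0.001, 0.003, 0.0] rows 0.4
[600. 104.  65.] [-26.0, 91.7, -7.6] [0.001, 0.003, 0.0] rows 2.3
[600. 104.  20.] [-6.7, 91.7, 33.1] [0.001, 0.003, 0.0] rows 1.1
```

Call:
drive_tool([
  [[-8,0,-16,0,0,0],[-16,30,-13,0,0,0],[-26,65,-8,0,0,0],[-26,91,-8,0,0,0],[-26,91,-8,0,0,0],[-17,91,12,0,0,0],[-8,91,32,0,0,0],[-6,91,36,0,0,0],[-6,91,36,0,0,0]],
])

```text
time: 6.12
position: [599.7, 103.0, 15.2]
orientation: [-0.0, 2.702, 0.001]
force: [-0.2, 0.2, -1.7]
width: 42.4
finger_force: 42.3
```

Call:
drive_tool([
  [[0,0,0,0,0,0],[0,0,0,0,0,0]],
])

```text
time: 6.28
position: [600.1, 102.9, 16.0]
orientation: [0.0, 2.701, 0.001]
force: [0.2, -0.0, -2.1]
width: 42.7
finger_force: 42.3
```

Call:
drive_tool([
  [[1,0,2,0,0,0],[1,0,2,0,0,0],[1,0,2,0,0,0],[1,0,2,0,0,0]],
])

```text
time: 6.62
position: [600.7, 103.0, 14.3]
orientation: [0.0, 2.699, 0.001]
force: [-2.3, -0.6, 6.2]
width: 42.6
finger_force: 43.2
```

Call:
drive_tool([
  [[0,0,0,0,0,0],[0,0,0,0,0,0],[0,0,0,0,0,0],[0,0,-35,0,0,0],[0,0,-70,0,0,0],[0,0,-70,0,0,0],[0,0,-70,0,0,0],[0,0,-70,0,0,0]],
], grip=70)

```text
time: 7.28
position: [570.2, 103.0, 76.3]
orientation: [0.0, 2.701, 0.001]
force: [0.0, -0.2, -1.1]
width: 70.1
finger_force: 0.0
```

```bash
python3 - <<'E'
from meas import *
for n in ("scene","top"):
    im,d,P=cloud(n); blobs(n,P,im,((31,42),)); cv2.imwrite(f"pics/{n}3.png",cv2.resize(im[120:260,130:350],None,fx=3,fy=3,interpolation=2)[...,::-1])
E
python3 go.py 505,15,80 505,15,14
```

```text
scene 31 [231, 172, 20, 10, 156] mean [592.  99.  34.] min [570.  78.  31.] max [613. 121.  37.] [592. 100.] 22.3
scene 31 [264, 185, 21, 12, 182] mean [592.  -1.  34.] min [570. -23.  31.] max [615.  22.  37.] [593.  -1.] 22.9
scene 31 [197, 190, 21, 11, 179] mean [488.  96.  34.] min [467.  75.  31.] max [511. 118.  38.] [489.  97.] 23.0
scene 31 [243, 191, 21, 12, 191] mean [544.  16.  34.] min [524.  -4.  31.] max [569.  41.  38.] [546.  18.] 23.2
scene 31 [227, 201, 22, 13, 207] mean [494.  12.  34.] min [473.  -8.  31.] max [515.  36.  38.] [495.  14.] 22.9
top 31 [182, 180, 18, 16, 225] mean [596. 102.  36.] min [577.  82.  31.] max [616. 123.  41.] [595. 102.] 21.6
top 31 [223, 180, 19, 18, 248] mean [594.   2.  35.] min [574. -19.  31.] max [616.  25.  41.] [594.   3.] 22.1
top 31 [215, 200, 19, 18, 251] mean [546.  20.  35.] min [525.  -1.  31.] max [567.  42.  42.] [547.  21.] 21.8
top 31 [217, 221, 18, 18, 248] mean [496.  16.  36.] min [475.  -5.  31.] max [516.  36.  41.] [496.  16.] 21.6
t 7.38 p [570.  102.9  75.4] F [-1.02  0.45 -0.32] w 70.1
[505.  15.  80.] [56.8, -87.9, -31.8] [0.0, -0.001, -0.0] rows 2.6
[505.  15.  14.] [84.9, -88.0, 27.9] [0.0, -0.001, -0.0] rows 1.6
```

View pics/scene3.png

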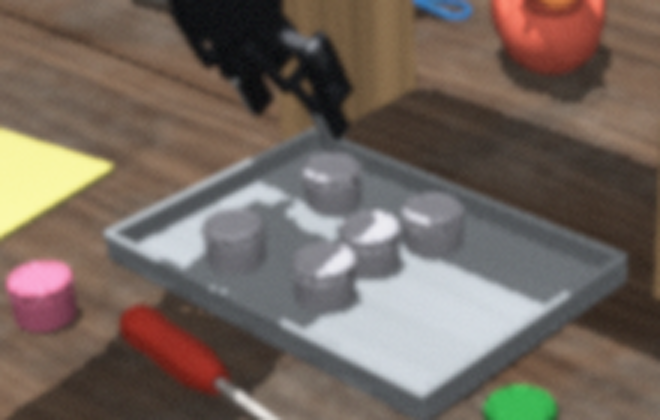

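Both top tins now stand flat at left-near (235,240) and left-far (330,180), and the lower row is undisturbed. Grasping the nearest row tin.

Call:
drive_tool([
  [[30,-44,-20,0,0,0],[59,-88,-33,0,0,0],[59,-88,-33,0,0,0],[59,-88,-33,0,0,0],[68,-88,-14,0,0,0],[76,-88,3,0,0,0],[81,-88,15,0,0,0],[85,-88,23,0,0,0],[86,-88,25,0,0,0],[86,-88,25,0,0,0]],
])

```text
time: 8.22
position: [502.9, 15.3, 16.3]
orientation: [-0.0, 2.703, 0.001]
force: [0.3, -0.5, 0.2]
width: 70.1
finger_force: 0.0
```

Call:
drive_tool([
  [[0,0,0,0,0,0],[0,0,0,0,0,0],[0,0,0,0,0,0],[0,0,0,0,0,0]],
], grip=40)

```text
time: 8.55
position: [503.6, 15.1, 18.1]
orientation: [-0.0, 2.699, 0.001]
force: [-3.0, 1.5, 6.1]
width: 42.7
finger_force: 40.0
```

Call:
drive_tool([
  [[-7,0,-14,0,0,0],[-15,0,-32,0,0,0],[-19,0,-41,0,0,0],[-19,0,-41,0,0,0],[-19,0,-41,0,0,0],[-19,0,-41,0,0,0],[-19,0,-41,0,0,0]],
])

```text
time: 9.13
position: [502.3, 15.1, 61.4]
orientation: [0.0, 2.703, 0.001]
force: [-0.4, -0.1, -2.5]
width: 42.5
finger_force: 42.0
```

Call:
drive_tool([
  [[0,0,0,0,0,0]],
])

```text
time: 9.22
position: [502.4, 15.1, 61.5]
orientation: [0.0, 2.703, 0.001]
force: [-0.2, -0.6, -2.3]
width: 42.4
finger_force: 42.0
```

Call:
drive_tool([
  [[0,0,0,0,0,0]],
])

```text
time: 9.3
position: [502.5, 15.1, 61.7]
orientation: [0.0, 2.702, 0.001]
force: [0.3, -0.5, -2.6]
width: 42.4
finger_force: 42.0
```

About 2.5 N, so full. It goes near-right.

Call:
drive_tool([
  [[4,-34,-2,0,0,0],[4,-68,-2,0,0,0],[4,-68,-2,0,0,0],[4,-68,-2,0,0,0],[12,-68,15,0,0,0],[18,-68,29,0,0,0],[22,-68,36,0,0,0],[23,-68,39,0,0,0],[23,-68,39,0,0,0],[23,-68,39,0,0,0]],
])

```text
time: 10.13
position: [498.8, -52.0, 17.3]
orientation: [-0.001, 2.701, 0.002]
force: [0.3, 1.7, 0.5]
width: 42.6
finger_force: 44.0
```

Call:
drive_tool([
  [[1,0,1,0,0,0],[1,0,2,0,0,0],[1,0,2,0,0,0],[1,0,2,0,0,0]],
])

```text
time: 10.47
position: [499.6, -52.3, 16.8]
orientation: [-0.001, 2.698, 0.001]
force: [-14.8, 4.2, 33.1]
width: 42.6
finger_force: 48.1
```

Call:
drive_tool([
  [[0,0,0,0,0,0],[0,0,0,0,0,0],[0,0,0,0,0,0],[0,0,-35,0,0,0],[0,0,-70,0,0,0],[0,0,-70,0,0,0],[0,0,-70,0,0,0],[0,0,-70,0,0,0]],
], grip=70)

```text
time: 11.13
position: [468.8, -52.9, 78.1]
orientation: [-0.0, 2.701, 0.001]
force: [0.0, -0.2, -1.0]
width: 69.8
finger_force: 0.0
```

```bash
python3 - <<'E'
from meas import *
for n in ("scene",):
    im,d,P=cloud(n); blobs(n,P,im,((31,42),))
E
python3 go.py 554,19,80 554,19,45 554,19,17
```

```text
scene 31 [270, 185, 15, 11, 117] mean [596.  -6.  34.] min [574. -24.  31.] max [614.  18.  37.] [594.  -4.] 23.3
scene 31 [197, 190, 21, 11, 179] mean [488.  96.  34.] min [467.  75.  31.] max [510. 118.  37.] [489.  97.] 22.7
scene 31 [243, 194, 13, 9, 72] mean [532.  19.  34.] min [525.  -1.  31.] max [548.  39.  37.] [537.  19.] 20.7
scene 31 [250, 213, 23, 14, 231] mean [489. -56.  34.] min [470. -77.  31.] max [513. -34.  38.] [491. -55.] 22.8
t 11.18 p [468.6 -52.8  77.5] F [-0.62 -0.09  0.11] w 70.2
[554.  19.  80.] [-78.3, 71.8, 34.1] [0.001, -0.001, -0.0] rows 2.7
[554.  19.  45.] [-63.4, 71.8, 65.8] [0.001, -0.001, -0.0] rows 0.8
[554.  19.  17.] [-51.5, 71.7, 91.1] [0.001, -0.001, -0.0] rows 0.7
```

Call:
drive_tool([
  [[-39,36,17,0,0,0],[-78,72,34,0,0,0],[-78,72,34,0,0,0],[-78,72,34,0,0,0],[-70,72,51,0,0,0],[-63,72,66,0,0,0],[-57,72,79,0,0,0],[-53,72,87,0,0,0],[-52,72,90,0,0,0],[-52,72,90,0,0,0]],
])

```text
time: 12.02
position: [553.6, 19.0, 17.9]
orientation: [0.0, 2.704, 0.001]
force: [-0.4, -0.2, -0.5]
width: 70.0
finger_force: 0.0
```

Call:
drive_tool([
  [[0,0,0,0,0,0],[0,0,0,0,0,0],[0,0,0,0,0,0],[0,0,0,0,0,0]],
], grip=40)

```text
time: 12.35
position: [554.6, 19.0, 20.1]
orientation: [0.0, 2.7, 0.001]
force: [-3.4, 0.1, 6.0]
width: 42.8
finger_force: 40.3
```

Call:
drive_tool([
  [[-7,0,-14,0,0,0],[-13,0,-28,0,0,0],[-19,0,-41,0,0,0],[-19,0,-41,0,0,0],[-19,0,-41,0,0,0],[-19,0,-41,0,0,0],[-19,0,-41,0,0,0]],
])

```text
time: 12.93
position: [553.3, 19.1, 63.2]
orientation: [0.0, 2.703, 0.001]
force: [0.4, 0.4, -2.3]
width: 42.5
finger_force: 41.8
```

Call:
drive_tool([
  [[0,0,0,0,0,0]],
])

```text
time: 13.02
position: [553.4, 19.1, 63.3]
orientation: [0.0, 2.703, 0.001]
force: [0.5, -0.6, -2.5]
width: 42.3
finger_force: 41.8
```

Call:
drive_tool([
  [[0,0,0,0,0,0]],
])

```text
time: 13.1
position: [553.6, 19.1, 63.6]
orientation: [0.0, 2.702, 0.001]
force: [-0.4, -0.1, -2.3]
width: 42.4
finger_force: 41.8
```

Also full, so the empty one must be the last. I set this one back down for now, since the empty tin goes to the pad first.

Call:
drive_tool([
  [[9,3,-4,0,0,0],[18,5,-8,0,0,0],[25,5,7,0,0,0],[31,5,19,0,0,0],[35,5,27,0,0,0],[37,5,31,0,0,0],[37,5,32,0,0,0],[37,5,32,0,0,0]],
])

```text
time: 13.77
position: [534.4, 24.1, 19.8]
orientation: [-0.0, 2.701, 0.001]
force: [0.5, -0.4, -1.0]
width: 42.1
finger_force: 42.8
```

Call:
drive_tool([
  [[0,0,1,0,0,0],[0,0,1,0,0,0]],
])

```text
time: 13.93
position: [535.1, 24.1, 19.6]
orientation: [0.0, 2.699, 0.001]
force: [-4.5, 0.3, 9.5]
width: 42.7
finger_force: 44.2
```

Touchdown. Release, then move to the far tin.

Call:
drive_tool([
  [[0,0,0,0,0,0],[0,0,0,0,0,0],[0,0,0,0,0,0],[0,0,-35,0,0,0],[0,0,-65,0,0,0],[0,0,-65,0,0,0],[0,0,-65,0,0,0],[0,0,-65,0,0,0]],
], grip=70)

```text
time: 14.6
position: [506.8, 24.0, 77.3]
orientation: [0.0, 2.701, 0.001]
force: [0.7, -0.7, 0.2]
width: 69.9
finger_force: 0.0
```

```bash
python3 - <<'E'
from meas import *
for n in ("scene","top"):
    im,d,P=cloud(n); blobs(n,P,im,((31,42),))
E
python3 go.py 595,1,75 602,1,45 602,1,17
```

```text
scene 31 [231, 174, 8, 8, 36] mean [578. 104.  34.] min [570.  89.  32.] max [589. 120.  37.] [582. 104.] 16.4
scene 31 [264, 185, 21, 12, 183] mean [592.  -1.  34.] min [570. -22.  31.] max [613.  21.  38.] [592.  -1.] 22.4
scene 31 [197, 190, 21, 12, 185] mean [488.  96.  34.] min [467.  75.  31.] max [511. 117.  38.] [488.  97.] 23.0
scene 31 [235, 194, 21, 13, 201] mean [524.  20.  34.] min [504.  -0.  31.] max [547.  45.  37.] [524.  23.] 23.7
scene 31 [250, 213, 23, 14, 234] mean [489. -56.  34.] min [469. -76.  31.] max [511. -34.  38.] [489. -56.] 22.6
top 31 [182, 180, 18, 18, 242] mean [594. 102.  36.] min [573.  82.  31.] max [615. 123.  42.] [594. 102.] 21.8
top 31 [224, 180, 18, 18, 248] mean [594.   2.  36.] min [574. -19.  31.] max [616.  22.  42.] [595.   2.] 21.8
top 31 [214, 208, 18, 18, 244] mean [527.  24.  35.] min [506.   4.  31.] max [548.  44.  41.] [527.  23.] 21.6
top 31 [181, 222, 15, 12, 29] mean [503. 108.  36.] min [486.  89.  31.] max [513. 121.  42.] [497. 104.] 19.3
top 31 [249, 223, 15, 18, 221] mean [492. -55.  36.] min [471. -73.  31.] max [512. -39.  40.] [492. -52.] 21.3
t 14.7 p [506.6  24.   76.5] F [ 0.03 -0.74  0.24] w 69.8
[595.   1.  75.] [-79.4, -23.1, 38.9] [0.001, -0.001, -0.0] rows 2.2
[602.   1.  45.] [-73.0, -23.1, 69.1] [0.001, -0.001, -0.0] rows 0.7
[602.   1.  17.] [-61.1, -23.1, 94.4] [0.001, -0.001, -0.0] rows 0.7
```

Call:
drive_tool([
  [[-39,-12,19,0,0,0],[-79,-23,39,0,0,0],[-79,-23,39,0,0,0],[-79,-23,39,0,0,0],[-76,-23,54,0,0,0],[-73,-23,69,0,0,0],[-67,-23,82,0,0,0],[-62,-23,91,0,0,0],[-61,-23,94,0,0,0],[-61,-23,94,0,0,0]],
])

```text
time: 15.53
position: [601.1, 1.3, 17.3]
orientation: [-0.0, 2.703, 0.001]
force: [-0.1, 0.4, -0.3]
width: 69.9
finger_force: 0.0
```

Call:
drive_tool([
  [[0,0,0,0,0,0],[0,0,0,0,0,0],[0,0,0,0,0,0],[0,0,0,0,0,0]],
], grip=40, grip_force=25)

```text
time: 15.87
position: [602.4, 1.1, 19.4]
orientation: [-0.0, 2.7, 0.001]
force: [-2.8, 0.7, 6.7]
width: 43.0
finger_force: 25.8
```

Call:
drive_tool([
  [[-7,0,-14,0,0,0],[-13,0,-28,0,0,0],[-17,0,-36,0,0,0],[-17,0,-36,0,0,0],[-17,0,-36,0,0,0],[-17,0,-36,0,0,0],[-17,0,-36,0,0,0]],
])

```text
time: 16.45
position: [601.6, 1.1, 57.3]
orientation: [0.0, 2.703, 0.001]
force: [0.3, -0.0, -0.5]
width: 43.0
finger_force: 25.6
```

Call:
drive_tool([
  [[0,0,0,0,0,0]],
])

```text
time: 16.53
position: [601.7, 1.1, 57.4]
orientation: [0.0, 2.703, 0.001]
force: [-0.2, 1.1, -0.3]
width: 43.0
finger_force: 25.6
```

```bash
python3 go.py 510,60,130 425,332,80 425,332,24
```

```text
t 16.53 p [601.7   1.1  57.4] F [-0.2  1.1 -0.3] w 43.0
[510.  60. 130.] [52.1, 59.0, -104.7] [0.001, -0.001, -0.0] rows 3.1
[425. 332.  80.] [150.4, 330.9, -95.3] [0.001, -0.001, -0.0] rows 6.9
[425. 332.  24.] [174.2, 330.9, -44.6] [0.001, -0.001, -0.0] rows 1.3
```

Only about 0.4 N: this is the empty one. Carrying it to the pad at (417,333).

Call:
drive_tool([
  [[17,20,-35,0,0,0],[35,40,-70,0,0,0],[52,59,-105,0,0,0],[66,98,-104,0,0,0],[80,137,-102,0,0,0],[94,176,-101,0,0,0],[108,215,-99,0,0,0],[122,254,-98,0,0,0],[136,293,-96,0,0,0],[150,331,-95,0,0,0],[150,331,-95,0,0,0],[150,331,-95,0,0,0]],
])

```text
time: 17.53
position: [424.5, 333.7, 79.4]
orientation: [-0.005, 2.703, 0.001]
force: [0.1, -0.6, -0.7]
width: 43.1
finger_force: 25.8
```

Call:
drive_tool([
  [[7,0,15,0,0,0],[14,0,30,0,0,0],[20,0,42,0,0,0],[23,0,49,0,0,0],[23,0,49,0,0,0],[23,0,49,0,0,0]],
])

```text
time: 18.03
position: [426.2, 331.5, 26.5]
orientation: [0.001, 2.702, 0.0]
force: [0.5, 0.3, -0.1]
width: 42.5
finger_force: 25.8
```

Call:
drive_tool([
  [[0,0,1,0,0,0],[0,0,1,0,0,0],[0,0,1,0,0,0]],
])

```text
time: 18.28
position: [426.6, 332.2, 26.1]
orientation: [0.001, 2.701, 0.002]
force: [0.3, -0.2, -0.3]
width: 43.1
finger_force: 25.8
```

Call:
drive_tool([
  [[1,0,2,0,0,0],[1,0,3,0,0,0],[1,0,3,0,0,0],[1,0,3,0,0,0]],
])

```text
time: 18.62
position: [426.6, 332.1, 22.2]
orientation: [-0.0, 2.701, 0.001]
force: [-0.4, 0.3, -0.1]
width: 42.8
finger_force: 25.8
```

Call:
drive_tool([
  [[0,0,1,0,0,0],[0,0,1,0,0,0],[0,0,1,0,0,0]],
])

```text
time: 18.87
position: [427.1, 332.2, 21.4]
orientation: [-0.0, 2.701, 0.001]
force: [0.3, 0.4, 0.6]
width: 42.8
finger_force: 25.9
```

Call:
drive_tool([
  [[0,0,1,0,0,0],[0,0,1,0,0,0],[0,0,1,0,0,0]],
])

```text
time: 19.12
position: [427.8, 332.4, 21.3]
orientation: [0.0, 2.7, 0.002]
force: [-5.4, -1.7, 12.1]
width: 42.8
finger_force: 26.9
```

Contact. Release and retract.

Call:
drive_tool([
  [[0,0,0,0,0,0],[0,0,0,0,0,0],[0,0,0,0,0,0],[0,0,0,0,0,0],[0,0,-25,0,0,0],[0,0,-60,0,0,0],[0,0,-90,0,0,0],[0,0,-90,0,0,0],[0,0,-90,0,0,0],[0,0,-90,0,0,0]],
], grip=70)

```text
time: 19.95
position: [389.1, 331.9, 101.4]
orientation: [-0.0, 2.702, 0.001]
force: [0.7, -0.1, 0.2]
width: 70.1
finger_force: 0.0
```

```bash
python3 - <<'E'
from meas import *
for n in ("scene",):
    im,d,P=cloud(n); blobs(n,P,im,((31,44),),(330,660,-180,400))
E
python3 go.py 525,23,90 534,23,45 534,23,18
```

```text
scene 31 [105, 170, 20, 12, 165] mean [417. 327.  36.] min [397. 307.  31.] max [438. 350.  39.] [420. 329.] 23.1
scene 31 [231, 172, 20, 10, 154] mean [592.  99.  34.] min [572.  80.  31.] max [614. 118.  38.] [592.  99.] 22.0
scene 31 [197, 190, 21, 12, 187] mean [488.  96.  34.] min [466.  75.  31.] max [510. 119.  38.] [488.  99.] 24.3
scene 31 [235, 194, 21, 13, 196] mean [524.  20.  34.] min [502.  -0.  31.] max [549.  44.  38.] [525.  20.] 24.6
scene 31 [250, 213, 23, 15, 234] mean [489. -56.  34.] min [469. -76.  31.] max [512. -34.  38.] [490. -56.] 24.4
t 20.0 p [389.1 331.7 100.9] F [ 0.59 -0.3  -0.76] w 70.2
[525.  23.  90.] [-118.4, -308.7, 67.7] [-0.0, -0.001, 0.0] rows 8.1
[534.  23.  45.] [-107.4, -308.6, 112.3] [-0.0, -0.001, 0.0] rows 1.1
[534.  23.  18.] [-95.9, -308.6, 136.7] [-0.0, -0.001, 0.0] rows 0.6
```

Call:
drive_tool([
  [[-15,-39,8,0,0,0],[-30,-78,17,0,0,0],[-45,-117,26,0,0,0],[-60,-156,34,0,0,0],[-75,-195,43,0,0,0],[-90,-234,52,0,0,0],[-105,-273,60,0,0,0],[-118,-308,68,0,0,0],[-118,-308,68,0,0,0],[-118,-308,68,0,0,0]],
])

```text
time: 20.83
position: [525.0, 21.5, 89.0]
orientation: [0.006, 2.704, -0.0]
force: [-0.7, 0.4, -0.4]
width: 70.0
finger_force: 0.0
```

Call:
drive_tool([
  [[6,0,22,0,0,0],[11,0,45,0,0,0],[17,0,58,0,0,0],[21,0,66,0,0,0],[22,0,68,0,0,0],[22,0,68,0,0,0]],
])

```text
time: 21.33
position: [533.4, 24.8, 18.9]
orientation: [-0.001, 2.703, 0.002]
force: [0.4, -0.6, -1.1]
width: 70.0
finger_force: 0.0
```

Call:
drive_tool([
  [[0,0,0,0,0,0],[0,0,0,0,0,0],[0,0,0,0,0,0],[0,0,0,0,0,0]],
], grip=40, grip_force=40)

```text
time: 21.67
position: [534.5, 24.2, 20.7]
orientation: [-0.0, 2.699, 0.001]
force: [-2.5, 2.1, 5.3]
width: 42.8
finger_force: 39.7
```

Call:
drive_tool([
  [[-7,0,-14,0,0,0],[-13,0,-28,0,0,0],[-13,0,-28,0,0,0],[-13,0,-28,0,0,0],[-13,0,-28,0,0,0]],
])

```text
time: 22.08
position: [533.5, 24.1, 49.9]
orientation: [0.0, 2.702, 0.001]
force: [-0.2, -0.5, -2.7]
width: 42.4
finger_force: 41.9
```

```bash
python3 go.py 600,-54,48 600,-54,20
```

```text
t 22.08 p [533.5  24.1  49.9] F [-0.23 -0.49 -2.72] w 42.4
[600. -54.  48.] [-59.4, -78.1, 30.0] [0.001, -0.0, -0.0] rows 2.5
[600. -54.  20.] [-47.5, -78.1, 55.3] [0.001, -0.0, -0.0] rows 0.7
```

Call:
drive_tool([
  [[-20,-26,10,0,0,0],[-40,-52,20,0,0,0],[-59,-78,30,0,0,0],[-59,-78,30,0,0,0],[-53,-78,43,0,0,0],[-49,-78,51,0,0,0],[-47,-78,55,0,0,0],[-47,-78,55,0,0,0],[-47,-78,55,0,0,0]],
])

```text
time: 22.83
position: [599.6, -53.7, 20.1]
orientation: [-0.0, 2.702, 0.001]
force: [-0.7, -0.9, -0.9]
width: 42.4
finger_force: 43.4
```

Call:
drive_tool([
  [[0,0,1,0,0,0],[0,0,1,0,0,0],[0,0,1,0,0,0]],
])

```text
time: 23.08
position: [600.4, -53.7, 20.1]
orientation: [-0.0, 2.701, 0.001]
force: [-5.2, 0.1, 9.5]
width: 42.6
finger_force: 44.4
```

Contact. Release and back away clear of everything.

Call:
drive_tool([
  [[0,0,0,0,0,0],[0,0,0,0,0,0],[0,0,0,0,0,0],[0,0,-35,0,0,0],[0,0,-70,0,0,0],[20,0,-105,0,0,0],[50,0,-130,0,0,0],[80,0,-150,0,0,0],[110,0,-165,0,0,0],[130,0,-170,0,0,0],[130,0,-170,0,0,0],[130,0,-170,0,0,0]],
], grip=70)

```text
time: 24.08
position: [409.9, -54.1, 118.4]
orientation: [0.001, 2.7, 0.001]
force: [1.0, -0.3, 0.0]
width: 69.9
finger_force: 0.0
```

```bash
python3 - <<'E'
from meas import *
for n in ("scene","top"):
    im,d,P=cloud(n); blobs(n,P,im,((31,44),),(330,660,-180,400)); cv2.imwrite(f"pics/{n}9.png",im[...,::-1])
print(observe()["position"])
E
```

```text
scene 31 [105, 170, 20, 12, 169] mean [417. 327.  36.] min [397. 308.  31.] max [440. 350.  39.] [418. 329.] 22.7
scene 31 [243, 172, 8, 9, 36] mean [604.  91.  34.] min [593.  77.  31.] max [614. 107.  37.] [603.  92.] 17.8
scene 31 [197, 190, 21, 12, 159] mean [486.  95.  34.] min [468.  75.  31.] max [509. 119.  37.] [488.  97.] 22.4
scene 31 [284, 193, 21, 12, 195] mean [590. -57.  34.] min [567. -78.  31.] max [612. -36.  38.] [590. -55.] 23.4
scene 31 [250, 213, 23, 14, 232] mean [489. -56.  34.] min [468. -77.  31.] max [511. -34.  38.] [491. -55.] 23.1
top 31 [182, 180, 18, 18, 246] mean [594. 102.  36.] min [572.  82.  31.] max [615. 124.  42.] [594. 103.] 22.4
top 31 [247, 182, 18, 17, 247] mean [592. -54.  35.] min [572. -74.  31.] max [612. -33.  41.] [593. -53.] 22.1
top 31 [181, 222, 19, 19, 260] mean [490.  99.  36.] min [470.  78.  31.] max [512. 121.  42.] [491. 100.] 21.9
top 31 [246, 223, 18, 18, 247] mean [492. -53.  36.] min [471. -73.  31.] max [512. -33.  43.] [492. -52.] 21.3
top 31 [80, 251, 20, 19, 285] mean [421. 331.  38.] min [400. 309.  32.] max [442. 354.  43.] [420. 332.] 22.8
[410.92849385 -54.10633915 118.44935967]
```

View pics/scene9.png

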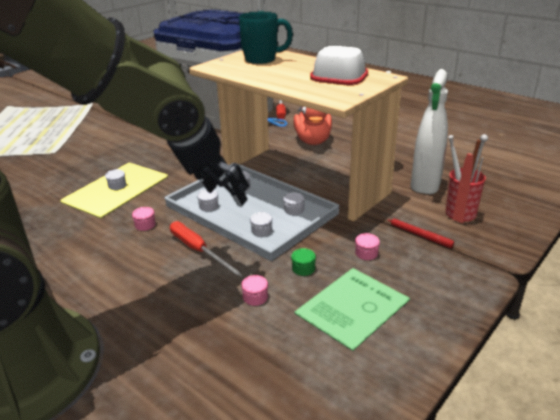

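One tin stands on the pad at (116,180). The others stand flat in the four quarters, with the far-left one hidden here but seen in the top view. The screwdriver and red marker have not moved.

```bash
python3 -c "from station import close_job; print(close_job())"
```

```text
the job is handed in; nothing more can be done
None
```

I handed the job in at about 24 s of the 64 s limit: the empty tin (about 0.4 N when lifted, against about 2.5 N for the full tins) stands on the yellow pad, and the four full ones stand flat with lids level, one in each quarter of the tray and about 55 mm apart.

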